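Hang the parked pipette on its stand and tug-test it

TASK

Someone left a hand pipette parked in the tube rack: lift it out and hang it upright by its finger hook in the one empty holder of the pipette stand. Before you let go, tug it down gently and steadily for about a second (about 10 N, never as much as 15 N) to be sure the hook is held in the notch, then release it and leave it hanging there. Leave the other pipettes, the sample tubes and the rest of the bench as they are.

Things in the scene. Friction and masses are not known exactly. Their poses are not given: they have to be found in the camera images.
- pipette: Parked pipette, white, 231 mm long, 0.09 to 0.18 kg, loose in one cell of the tube rack, upright within 0.05 rad. Origin: centre of its lower end; z up its axis, x to the finger-hook side, at first roughly away from the robot. Round sleeve (15 mm) up to 89, flat-sided handle 28 (x) by 26 (y) mm from 89 to 207, then plunger with 15 mm wide thumb knob, top at 231.
- hook (a point): On the parked pipette: middle of the flat underside of the finger-hook arm, 21 mm from the axis along x, 165 mm above the lower end; axes as the pipette. The arm is 10 mm wide (y), 7 thick, starts at the handle's back face (x = 14 mm) and ends in a part turned down 12 mm below its underside; clear gap between handle and turned-down end 14 mm.
- grip (a point): On the parked pipette's axis, 192 mm above its lower end: good grip point, fingers closing along y on the flat handle sides, which are free of the hook from 172 to 207 mm up. Axes as the pipette.
- holder: The empty holder: grey plate, 8 mm thick (x), 44 wide (y), its top edge 12 mm above its origin; fixed, rigid. Origin: middle of the moulded floor of the notch in its top edge. Its -x side, turned roughly to the robot, is the front: a pipette's handle hangs before it with the hook over the plate, pipette x along holder x.
- notch (a point): Middle of the moulded notch floor (holder's origin and axes), 195 mm above the bench; notch 14 mm wide (y), 12 deep, upper corners rounded by 4 mm, open to front and back. On it lies a firm rubber lining of unknown thickness, 0 (worn away) to 6 mm: the hook arm's underside comes to rest that far above this point, flat on the lining, and only the feel tells.
- backplate: Lower part of the empty holder, clipped to the rail, fixed: 44 mm wide (y), from 14 to 42 mm below the holder's origin (which is also this part's origin). Its front face, 4.5 mm before the origin, is where the hung pipette's back rests; the plate above it stands 1 mm farther back.
- stand: The pipette stand, fixed: grey foot 150 x 360 x 12 mm, two posts 310 mm apart and a 12 mm steel rail 159 mm up, carrying three holders 80 mm apart. The rail lies 34 mm behind (+x) the notches. Origin on the bench under the rail's middle, x away from the robot.
- hung_a: A pipette of the same kind already hanging in another holder, loose: leave it. Origin and axes as the parked one.
- hung_b: The other pipette already hanging, loose: leave it. Origin and axes as the parked one.
- rack: White tube rack, fixed, 47 (x) x 113 (y) x 58 mm high, 2 by 5 square cells 19 mm wide and 55 deep, open at the top. Origin: centre of its underside.
- tube0: Sample tube with cap standing in the rack, 15 mm wide, 78 mm tall: leave it. Origin: its lower end.
- tube1: Another such sample tube.
- tube2: Another such sample tube.
- reagent: White reagent bottle with screw cap, 58 mm wide, 150 mm tall, on the bench: leave it. Origin: centre of its underside.
- dropper: Small white dropper bottle, 28 mm wide, 75 mm tall: leave it. Origin: centre of its underside.
- tipbox: Box of pipette tips, 85 x 122 x 54 mm: leave it. Origin: centre of its underside.

How it is judged:
By the outcome, as a careful person would: the job done as asked, in the order asked, and still so for the second after the job is handed in, with the robot touching nothing.
It also fails if it takes over 64 s, if anything falls off the work surface, if the arm or the gripper's body presses on something with over 40 N, if the wrist force passes 120 N, or if a joint passes its speed limit or range.

ROBOT

A 6-joint arm with a two-finger parallel gripper is mounted at the origin on the work surface. World frame = base frame: x ahead of the robot, y to its left, z up, the work surface at z = 0. Lengths are in m, angles in rad, forces in N, time in s.
With the tool pointing down it reaches from about 0.35 to 0.925 m from the base axis. Payload 6.4 kg.
Tool frame: the origin (TCP) lies on the centre line of the jaws, within the pads' length; the fingertips stand 11 mm ahead of it and the grasp point (between the pads) lies 8 mm behind it; z points along the fingers, y is the line along which they close (so a half turn about z gives the same grasp; the last joint's range is limited). The gripper opens to 85 mm and grips with 20 to 120 N. Pads are 22 mm wide; open, the fingers measure 114 mm over their backs; the gripper's body (76 mm by 85 mm) begins 54 mm behind the grasp point. The pads swing forward as they close: fully open they stand 13 mm farther back than shut.
Start: joints at [-1.307, 0.245, 1.558, -0, 1.339, -0.174], TCP at [0.276, -0.589, 0.242] pointing down, gripper open.
Joint ranges: [-3.13, 3.13], [-1.02, 2.26], [0.13, 2.54], [-0.95, 4.09], [0.21, 2.88], [-2.74, 2.74]. Speed limits (rad/s): [2.57, 2.57, 3.14, 3.14, 3.14, 3.14].

INTERFACE

Orientations are given as a rotation vector (axis times angle).
In Python, from station import ctrl, optics, job_done, models gives the robot as it stands.
- The arm moves only by the tool jog_arm, never from a script. Its argument "plan" is a list of rows, each a list of 7 numbers: the shift along the tool's x, y, z in m, then the turn, a rotation vector about the tool's x, y, z in degrees, then the finger opening in m, from 0 to 0.0854. In form: [[x, y, z, wx, wy, wz, claw], ...]. A call has 1 to 12 rows; each row is the pose to reach, as a shift and turn from the pose commanded when the call began, along the tool's axes at that moment; what a row does not reach only later rows make up. A row lasts 1/12 s, in which the tool goes at most 41.7 mm and 7.16 degrees, less where a joint would pass 70% of its speed; a pose out of reach is approached as far as the arm can. A call with a gripper value outside its range is refused whole. The fingers move at their own pace and stop on an object; the grip force is fixed at half the most. Time passes only in rows, so rows that repeat a pose let the fingers close. It gives the time, the measured TCP pose, the force, the opening and the grip force at its end, in the units of the state.
- ctrl.get_state(): the state, without advancing time (a new reading comes with each control period).
- optics.get_image(name): name is "scene" or "top" or "wrist"; returns a dict with "color" (420x560x3 uint8, red, green, blue), "mtx" (3x3 intrinsics, pixels), "xyz" and "orientation" of the camera in the world; the wrist camera has in their place "T_tool_cam" (4x4, takes a point from camera to tool coordinates, whose origin is the TCP and whose axes are the flange's). Camera axes: x right, y down, z forward; pixel columns grow to the right and rows downward; lengths in m; the calibration is good to about 2 mm. A picture is of the moment at which its call begins: read the wrist's pose just before it. There is no depth.
- job_done(): hands the job in; it is judged then, once.
Trained networks look in a picture, given as the dict that the camera call returned (one of the last four; its "shot" number tells which), for a name from the list of things; names that differ only in an ending like _2 or _b are one class to them, and where a whole thing is asked for, a point or a joint stands for the part that bears it (a point fixed in the world has none). Each returns a list of dicts, best first, with "p" (0 to 1); they miss things now and then, are a little off and sometimes report something else, mostly with a low value. They report only what shows in the picture. A call takes as long as a camera call.
- models.recognise(picture, name): "point" ([x, y, z] in m, in the coordinates of the camera as it stood for that picture, good to about 4 mm: the middle of the surface that is visible of it).
- models.outline_of(picture, name): "region" (420x560 bool, what is visible of it).
- models.landmark_of(picture, name): "point" ([x, y, z] in m, in the coordinates of the camera as it stood for that picture, good to about 4 mm: a listed point, or the origin of a listed thing).
The state is a dict: "clock": time; "q": joint angles; "dq": joint speeds; "tau": joint torques, N m; "tool_pos": TCP position; "tool_rot": TCP orientation; "ft_force": force on the tool from outside, world axes, zero at the start; "wrist_torque": the same for the moment, N m; "gripper_width": finger opening in m; "grip_force": force on a finger pad.
Only numpy, scipy, OpenCV 4.12 (cv2) and the standard library are available. Lean on these libraries where they do the work, as an engineer would, in place of code of your own. Each camera call takes 0.05 s, during which the arm holds its last target. There are 200 camera calls.

## Working session

There is one attempt and no reset: what is moved stays moved. The work goes in short steps, Python scripts to look and compute and a tool call to move; the robot and the scene stay as the last step left them, time stands still between calls to the robot, and variables do not carry over. Pictures are saved under pics/ and viewed, at most 14 in all, crops included, and the job is handed in when it is done.

Besides the shell and the picture viewer there is one more tool, called after ">>>" in YAML: its name, and indented under it one key for each argument. jog_arm: Moves the arm, as the interface text tells. Its arguments: {"type":"object","properties":{"plan":{"type":"array"}},"required":["plan"]}

```bash
ls; mkdir -p pics; cat > h.py <<'E'
import numpy as np, cv2
from scipy.spatial.transform import Rotation as R
from station import ctrl, optics, job_done, models
def cam(n):
    s=ctrl.get_state(); p=optics.get_image(n)
    if n=='wrist':
        T=np.eye(4);T[:3,:3]=R.from_rotvec(s['tool_rot']).as_matrix();T[:3,3]=s['tool_pos'];T=T@np.array(p['T_tool_cam'])
    else:
        T=np.eye(4);o=np.array(p['orientation']);T[:3,:3]=o if o.shape==(3,3) else R.from_rotvec(o).as_matrix();T[:3,3]=p['xyz']
    return p,T
def W(T,x): return T[:3,:3]@np.array(x)+T[:3,3]
def pix(p,T,w):
    c=np.linalg.inv(T)@np.append(w,1); u=np.array(p['mtx'])@c[:3]; return u[:2]/u[2]
def save(p,f): cv2.imwrite('pics/'+f,p['color'][:,:,::-1])
E
python3 - <<'E'
from h import *
np.set_printoptions(precision=4,suppress=True)
s=ctrl.get_state();print({k:np.round(v,4) for k,v in s.items()})
print(optics.get_image('scene')['orientation'])
ims=[]
for n in ['scene','top']:
    p,T=cam(n);ims.append(p['color']);print(n,T,p['mtx'])
    for k in ['pipette','hook','grip','notch','holder','backplate','hung_a','stand','rack','tube0','reagent','dropper','tipbox']:
        for d in models.landmark_of(p,k)[:4]:
            if d['p']>.2: print(n,k,round(d['p'],2),W(T,d['point']),pix(p,T,W(T,d['point'])))
    save(p,n+'0.png')
E
```

```text
pics
{'clock': np.float64(0.0), 'q': array([-1.3071,  0.2458,  1.559 , -0.    ,  1.3387, -0.1741]), 'dq': array([ 0.0002, -0.0004, -0.0009,  0.0014, -0.0015, -0.0007]), 'tau': array([  0.0002, -42.9513, -32.6127,  -0.0002,   0.0053,  -0.    ]), 'tool_pos': array([ 0.2754, -0.5882,  0.2412]), 'tool_rot': array([-3.0647, -0.6818,  0.0001]), 'ft_force': array([-0.4855, -0.3252, -0.302 ]), 'wrist_torque': array([ 0.004 ,  0.0049, -0.0529]), 'grip_force': np.float64(0.0), 'gripper_width': np.float64(0.0854)}
[-1.9429 -1.386   0.6503]
scene [[ 0.3162  0.6228 -0.7157  1.2189]
 [ 0.9485 -0.2246  0.2235 -0.2907]
 [-0.0215 -0.7495 -0.6617  0.7926]
 [ 0.      0.      0.      1.    ]] [[425.6404   0.     280.205 ]
 [  0.     425.6404 209.1634]
 [  0.       0.       1.    ]]
scene hook 0.78 [0.4806 0.3181 0.1704] [421.5973 157.6689]
scene grip 0.71 [0.4542 0.324  0.1944] [419.7347 143.7711]
scene notch 0.78 [ 0.6136 -0.2229  0.1937] [222.7037 237.7376]
scene holder 0.69 [ 0.6152 -0.2239  0.1988] [222.0779 236.5799]
scene backplate 0.64 [ 0.6186 -0.2234  0.1956] [222.9257 238.8168]
scene backplate
[... 1371 characters left out ...]
0008] [141.8999 252.8294]
top tube0 0.62 [0.4705 0.2776 0.0029] [152.2486 245.4507]
top tube0 0.53 [ 0.4283  0.3393 -0.003 ] [126.3868 259.8594]
top tube0 0.5 [ 0.5948 -0.1408  0.031 ] [320.3893 210.9616]
top tube0 0.38 [0.447  0.2595 0.0057] [157.686  255.0931]
top reagent 0.82 [ 0.3882 -0.3041 -0.0007] [378.078  300.0064]
top reagent 0.31 [ 0.5981 -0.065   0.03  ] [290.7178 206.9992]
top reagent 0.29 [ 0.5065 -0.4494 -0.0029] [437.4758 258.8092]
top dropper 0.7 [ 0.6099 -0.2222  0.1956] [362.779  190.9081]
top dropper 0.65 [ 0.6241  0.2849 -0.0014] [158.5934 187.9047]
top tipbox 0.89 [ 0.5044 -0.4492 -0.0038] [437.2718 259.6992]
top tipbox 0.65 [ 0.6282  0.2843 -0.    ] [158.9302 186.2928]
```

View pics/scene0.png

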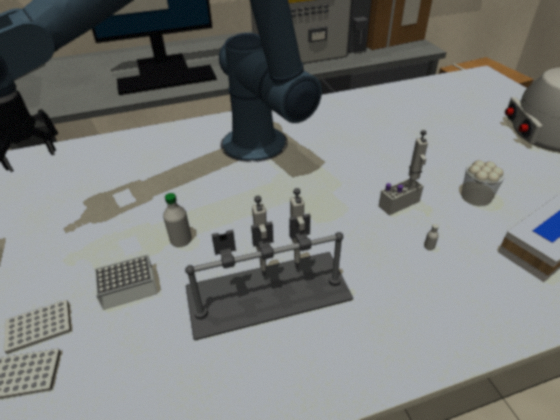

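View pics/top0.png

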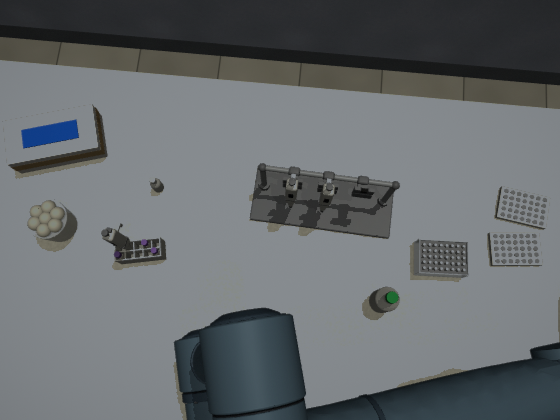

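The scene view shows the parked pipette at (420,157) in the rack and the empty holder at (223,240), left of the two hung pipettes. The top view agrees: holder (363,190), pipette (110,235), nothing tall between except the reagent bottle (385,300).

```bash
cat >> h.py <<'E'
np.set_printoptions(precision=4,suppress=True)
def mv(pos,yaw=None,Rt=None):
    "shift+turn in tool axes to bring the TCP to pos, tool x at world yaw, pointing down"
    s=ctrl.get_state();R0=R.from_rotvec(s['tool_rot'])
    if Rt is None: Rt=R.from_matrix(np.array([[np.cos(yaw),np.sin(yaw),0],[np.sin(yaw),-np.cos(yaw),0],[0,0,-1]]).reshape(3,3))
    print('at',s['tool_pos'],'mv',R0.inv().apply(np.array(pos)-s['tool_pos']),'turn',np.degrees((R0.inv()*Rt).as_rotvec()))
E
python3 - <<'E'
from h import *
p,T=cam('wrist');print(np.array(p['T_tool_cam']),p['mtx'])
mv([.36,.32,.38],-.1)
E
```

```text
[[-0.0012 -0.9463 -0.3234  0.0837]
 [ 1.     -0.0011 -0.0004 -0.0008]
 [ 0.0001 -0.3234  0.9463 -0.1314]
 [ 0.      0.      0.      1.    ]] [[291.8158   0.     280.5117]
 [  0.     291.8158 212.8688]
 [  0.       0.       1.    ]]
at [ 0.2756 -0.5887  0.2423] mv [ 0.4617 -0.7872 -0.1377] turn [ 0.0031 -0.0001 30.8143]
```

>>> jog_arm:
  plan:
    - [0,0,-0.04,0,0,0,0.0854]
    - [0.02,-0.03,-0.08,0,0,0,0.0854]
    - [0.516,-0.762,-0.138,0,0,31,0.0854]
    - [0.516,-0.762,-0.138,0,0,31,0.0854]
    - [0.516,-0.762,-0.138,0,0,31,0.0854]
    - [0.516,-0.762,-0.138,0,0,31,0.0854]
    - [0.516,-0.762,-0.138,0,0,31,0.0854]
    - [0.516,-0.762,-0.138,0,0,31,0.0854]
    - [0.516,-0.762,-0.138,0,0,31,0.0854]
    - [0.516,-0.762,-0.138,0,0,31,0.0854]
    - [0.516,-0.762,-0.138,0,0,31,0.0854]
    - [0.516,-0.762,-0.138,0,0,31,0.0854]

```text
clock: 2.5
tool_pos: [0.3447, -0.1489, 0.3448]
tool_rot: [3.137, -0.164, 0.002]
ft_force: [1.8, -0.2, -1.0]
gripper_width: 0.0855
grip_force: 0.0
```

```bash
python3 - <<'E'
from h import *
mv([.42,.32,.38],-.1)
p,T=cam('wrist')
for k in ['holder','notch','hung_a','stand','grip','hook','backplate']:
    for d in models.landmark_of(p,k)[:3]:
        if d['p']>.2: print(k,round(d['p'],2),W(T,d['point']),pix(p,T,W(T,d['point'])))
save(p,'w1.png')
E
```

```text
at [ 0.3447 -0.1489  0.3448] mv [ 0.0261 -0.4742 -0.0354] turn [ 0.0313 -0.0629 -0.2469]
```

>>> jog_arm:
  plan:
    - [0.026,-0.474,-0.035,0,0,0,0.0854]
    - [0.026,-0.474,-0.035,0,0,0,0.0854]
    - [0.026,-0.474,-0.035,0,0,0,0.0854]
    - [0.026,-0.474,-0.035,0,0,0,0.0854]
    - [0.026,-0.474,-0.035,0,0,0,0.0854]
    - [0.026,-0.474,-0.035,0,0,0,0.0854]
    - [0.026,-0.474,-0.035,0,0,0,0.0854]
    - [0.026,-0.474,-0.035,0,0,0,0.0854]
    - [0.026,-0.474,-0.035,0,0,0,0.0854]
    - [0.026,-0.474,-0.035,0,0,0,0.0854]
    - [0.026,-0.474,-0.035,0,0,0,0.0854]
    - [0.026,-0.474,-0.035,0,0,0,0.0854]

```text
clock: 3.9
tool_pos: [0.4207, 0.3209, 0.3788]
tool_rot: [-3.137, 0.16, 0.002]
ft_force: [0.0, -0.4, 0.4]
gripper_width: 0.0853
grip_force: 0.0
```

```bash
python3 - <<'E'
from h import *
mv([.42,.32,.38],-.1)
p,T=cam('wrist')
for k in ['grip','hook','pipette','rack']:
    for d in models.landmark_of(p,k)[:2]:
        if d['p']>.2: print(k,round(d['p'],2),W(T,d['point']),pix(p,T,W(T,d['point'])))
for d in models.outline_of(p,'rack')[:1]:
    m=d['region'].astype(np.uint8)
save(p,'w2.png')
E
```

```text
at [0.4207 0.3209 0.3788] mv [-0.0006  0.001  -0.0012] turn [-0.0238  0.076  -0.1246]
hook 0.57 [0.4752 0.3219 0.1678] [275.6948 139.8272]
pipette 0.89 [0.4558 0.3222 0.0056] [278.2619 143.1266]
rack 0.9 [0.45   0.2985 0.0008] [292.4536 144.8467]
```

View pics/w2.png

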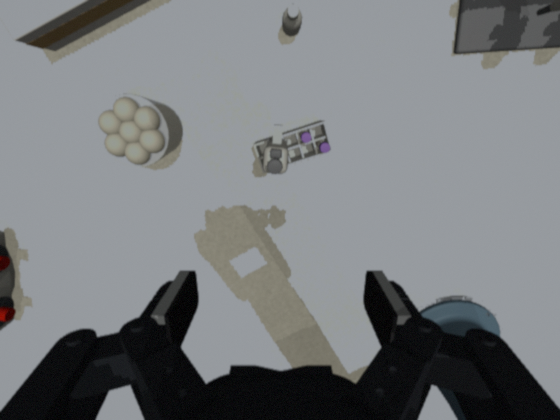

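The pipette is at (275,158) with its hook pointing up the image (277,130); rack below it, tubes (305,137) and (324,147). Crop to get the yaw.

```bash
python3 - <<'E'
from h import *
im=cv2.imread('pics/w2.png')[105:195,225:345]
cv2.imwrite('pics/w2c.png',cv2.resize(im,None,fx=6,fy=6,interpolation=cv2.INTER_CUBIC))
E
```

```text
(no output)
```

View pics/w2c.png

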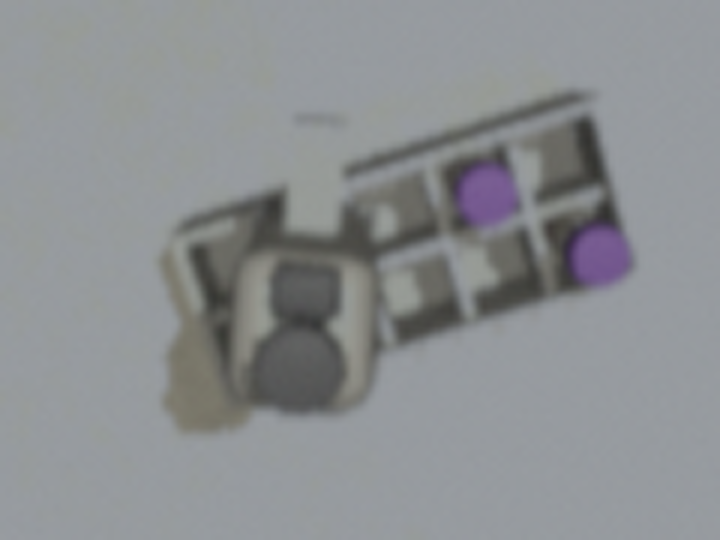

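```bash
python3 - <<'E'
from h import *
p,T=cam('wrist')
def bp(u,v,z):
    d=T[:3,:3]@np.linalg.inv(np.array(p['mtx']))@[u,v,1]; return (T[:3,3]+d*(z-T[2,3])/d[2])
c=lambda x,y:(225+x/6,105+y/6)
for n,x,y,z in [('knob',297,370,.234),('armtip',320,122,.175),('armL1',289,215,.175),('armL2',293,135,.175),('armR1',340,215,.175),('armR2',345,135,.175),('hdlBL',250,258,.21),('hdlBR',368,258,.21),('hdlFL',240,398,.21),('hdlFR',364,400,.21),('rackBL',175,230,.058),('rackBR',590,97,.058)]:
    print(n,bp(*c(x,y),z))
p,T=cam('wrist')
for k in ['grip','hook','pipette']:
    for d in models.landmark_of(p,k)[:2]: print(k,round(d['p'],2),W(T,d['point']))
E
```

```text
knob [0.4558 0.3195 0.234 ]
armtip [0.4906 0.3124 0.175 ]
armL1 [0.4747 0.32   0.175 ]
armL2 [0.4889 0.3176 0.175 ]
armR1 [0.4737 0.3105 0.175 ]
armR2 [0.4878 0.3081 0.175 ]
hdlBL [0.4714 0.3261 0.21  ]
hdlBR [0.4692 0.3064 0.21  ]
hdlFL [0.4479 0.3308 0.21  ]
hdlFR [0.4453 0.3095 0.21  ]
rackBL [0.4641 0.3529 0.058 ]
rackBR [0.485  0.2468 0.058 ]
grip 0.96 [0.4562 0.322  0.197 ]
grip 0.17 [ 0.6028 -0.0649  0.0282]
hook 0.63 [0.4753 0.3204 0.166 ]
pipette 0.82 [0.4568 0.321  0.0039]
pipette 0.55 [0.4747 0.321  0.167 ]
```

>>> jog_arm:
  plan:
    - [0.036,-0.0027,0,0,0,3,0.0854]
    - [0.036,-0.0027,0,0,0,3,0.0854]
    - [0.036,-0.0027,0.04,0,0,3,0.0854]
    - [0.036,-0.0027,0.075,0,0,3,0.0854]
    - [0.036,-0.0027,0.11,0,0,3,0.0854]
    - [0.036,-0.0027,0.14,0,0,3,0.0854]
    - [0.036,-0.0027,0.165,0,0,3,0.0854]
    - [0.036,-0.0027,0.18,0,0,3,0.07]
    - [0.036,-0.0027,0.192,0,0,3,0.06]
    - [0.036,-0.0027,0.192,0,0,3,0.05]
    - [0.036,-0.0027,0.192,0,0,3,0.045]
    - [0.036,-0.0027,0.192,0,0,3,0.045]

```text
clock: 5.45
tool_pos: [0.4567, 0.3173, 0.1891]
tool_rot: [-3.131, 0.244, -0.004]
ft_force: [0.4, -0.2, 0.4]
gripper_width: 0.045
grip_force: 0.0
```

```bash
python3 - <<'E'
from h import *
mv([.457,.32,.187],-.155)
p,T=cam('wrist')
for k in ['grip','hook']:
    for d in models.landmark_of(p,k)[:1]: print(k,round(d['p'],2),W(T,d['point']))
save(p,'w3.png')
E
```

```text
at [0.4567 0.3173 0.1891] mv [-0.0001 -0.0027  0.0021] turn [-0.0846 -0.1344 -0.0374]
grip 0.6 [0.4577 0.3219 0.1939]
hook 0.95 [0.4793 0.321  0.1663]
```

View pics/w3.png

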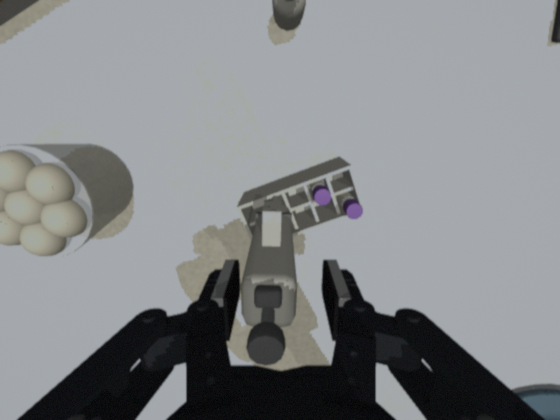

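The pipette stands between the fingers, slightly left (col 270 vs 281): shift 3 mm, then close.

>>> jog_arm:
  plan:
    - [0,-0.003,0.001,0,0,0,0.045]
    - [0,-0.003,0.001,0,0,0,0.03]
    - [0,-0.003,0.001,0,0,0,0.01]
    - [0,-0.003,0.001,0,0,0,0.01]
    - [0,-0.003,0.001,0,0,0,0.01]
    - [0,-0.003,0.001,0,0,0,0.01]
    - [0,-0.003,0.001,0,0,0,0.01]
    - [0,-0.003,0.001,0,0,0,0.01]

```text
clock: 6.27
tool_pos: [0.4566, 0.3202, 0.187]
tool_rot: [-3.131, 0.244, -0.001]
ft_force: [-0.2, 1.2, 4.2]
gripper_width: 0.0251
grip_force: 59.3
```

>>> jog_arm:
  plan:
    - [0,0,-0.01,0,0,0,0.01]
    - [0,0,-0.03,0,0,0,0.01]
    - [0,0,-0.06,0,0,0,0.01]
    - [0,0,-0.09,0,0,0,0.01]
    - [0,0,-0.115,0,0,0,0.01]
    - [0,0,-0.133,0,0,0,0.01]
    - [0,0,-0.133,0,0,0,0.01]
    - [0.01,0.03,-0.133,0,0,-1,0.01]
    - [0.02,0.065,-0.133,0,0,-2,0.01]
    - [0.03,0.1,-0.133,0,0,-3,0.01]
    - [0.04,0.14,-0.133,0,0,-5,0.01]
    - [0.05,0.18,-0.133,0,0,-6,0.01]

```text
clock: 7.27
tool_pos: [0.4766, 0.1327, 0.3174]
tool_rot: [3.14, -0.076, -0.005]
ft_force: [0.9, 0.5, -0.5]
gripper_width: 0.0255
grip_force: 59.8
```

>>> jog_arm:
  plan:
    - [0.037,0.037,0,0,0,0,0.01]
    - [0.06,0.075,0,0,0,0,0.01]
    - [0.06,0.11,0,0,0,0,0.01]
    - [0.06,0.15,0,0,0,0,0.01]
    - [0.05,0.19,0,0,0,0,0.01]
    - [0.045,0.23,0,0,0,0,0.01]
    - [0.045,0.265,0,0,0,0,0.01]
    - [0.045,0.295,0,0,0,0,0.01]
    - [0.045,0.315,0,0,0,0,0.01]
    - [0.045,0.325,0,0,0,0,0.01]
    - [0.045,0.325,0,0,0,0,0.01]

```text
clock: 8.18
tool_pos: [0.5053, -0.1938, 0.3177]
tool_rot: [-3.139, 0.084, 0.005]
ft_force: [-0.3, -0.9, -1.0]
gripper_width: 0.0253
grip_force: 60.0
```

```bash
python3 - <<'E'
from h import *
s=ctrl.get_state();print(s['clock'],s['ft_force'],s['gripper_width'])
mv([.5,-.2,.32],-.05)
for n in ['wrist','scene','top']:
    p,T=cam(n)
    for k in ['grip','hook','pipette','notch','holder','hung_a']:
        for d in models.landmark_of(p,k)[:2]:
            if d['p']>.3: print(n,k,round(d['p'],2),W(T,d['point']))
    save(p,n+'4.png')
E
```

```text
8.1833 [-0.2792 -0.933  -1.0135] 0.025251124162292277
at [ 0.5053 -0.1938  0.3177] mv [-0.0049  0.0065 -0.0023] turn [-0.0679  0.1669 -0.2038]
wrist grip 0.76 [ 0.5075 -0.1946  0.323 ]
wrist grip 0.46 [ 0.6085 -0.2223  0.1971]
wrist hook 0.65 [ 0.5252 -0.1938  0.2983]
wrist pipette 0.96 [ 0.5071 -0.1909  0.133 ]
wrist notch 0.9 [ 0.6104 -0.218   0.1959]
wrist holder 0.84 [ 0.6085 -0.225   0.1948]
wrist holder 0.63 [ 0.5241 -0.191   0.2983]
wrist hung_a 0.93 [ 0.5912 -0.1455  0.0316]
wrist hung_a 0.65 [ 0.601  -0.064   0.0259]
scene grip 0.72 [ 0.5063 -0.189   0.3221]
scene hook 0.68 [ 0.5323 -0.1914  0.3034]
scene hook 0.68 [0.4308 0.341  0.0051]
scene pipette 0.59 [ 0.5128 -0.1918  0.1398]
scene notch 0.48 [ 0.6106 -0.2239  0.1951]
scene holder 0.77 [ 0.6161 -0.2229  0.1972]
scene hung_a 0.88 [ 0.6026 -0.0648  0.0291]
scene hung_a 0.7 [ 0.5972 -0.1401  0.0282]
top grip 0.36 [ 0.5092 -0.1908  0.3205]
top notch 0.45 [ 0.5089 -0.1903  0.3249]
top hung_a 0.84 [ 0.5971 -0.0645  0.0315]
```

View pics/wrist4.png

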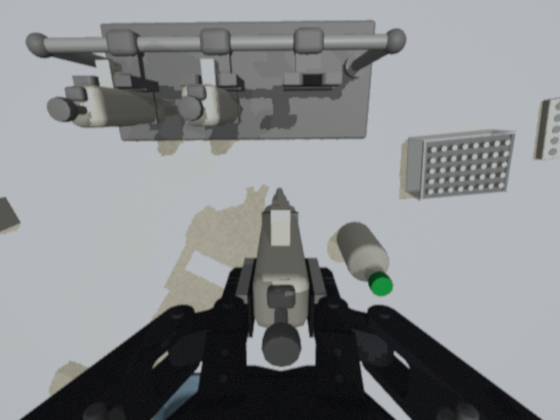

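The pipette is gripped well and upright, hook (280,225) forward; empty holder at (312,78), rail nearly level from (45,45) to (395,41). Zoom the holder.

```bash
python3 - <<'E'
from h import *
im=cv2.imread('pics/wrist4.png')[25:105,260:380]
cv2.imwrite('pics/w4c.png',cv2.resize(im,None,fx=6,fy=6,interpolation=cv2.INTER_CUBIC))
# sub-pixel rail edges
g=cv2.cvtColor(cv2.imread('pics/wrist4.png'),cv2.COLOR_BGR2GRAY).astype(float)
print([(c,g[30:56,c].astype(int).tolist()) for c in (85,165,255,350)])
E
```

```text
[(85, [182, 182, 182, 182, 182, 180, 168, 148, 140, 143, 148, 151, 154, 153, 152, 146, 139, 132, 122, 112, 100, 84, 68, 62, 62, 62]), (165, [119, 118, 119, 119, 118, 121, 126, 134, 142, 148, 153, 156, 158, 156, 150, 142, 131, 121, 109, 95, 81, 79, 97, 109, 112, 112]), (255, [123, 123, 124, 124, 125, 127, 135, 143, 149, 155, 162, 167, 164, 155, 144, 133, 125, 114, 102, 86, 84, 108, 121, 124, 124, 124]), (350, [128, 128, 127, 122, 125, 135, 143, 150, 157, 165, 170, 166, 154, 143, 133, 123, 114, 100, 86, 84, 111, 125, 128, 127, 125, 122])]
```

View pics/w4c.png

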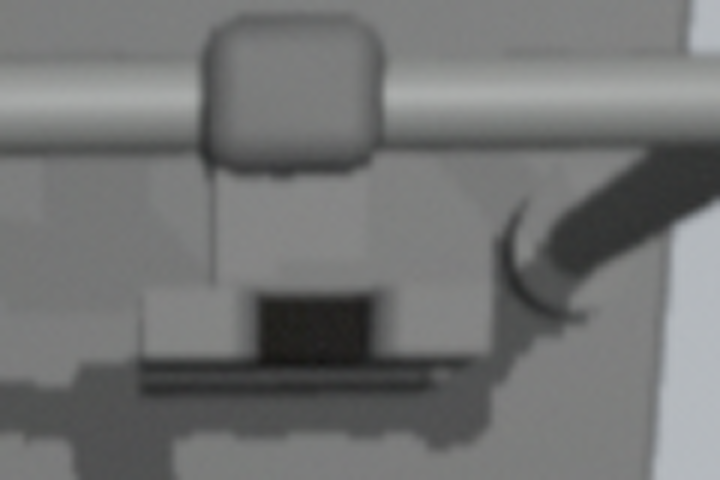

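```bash
python3 - <<'E'
from h import *
p,T=cam('wrist')
def bp(u,v,z):
    d=T[:3,:3]@np.linalg.inv(np.array(p['mtx']))@[u,v,1]; return (T[:3,3]+d*(z-T[2,3])/d[2])
c=lambda x,y:bp(260+x/6,25+y/6,.207)
for a in [(142,288),(490,290),(142,358),(490,358)]: print(c(*a))
print('mid',np.mean([c(*a) for a in [(142,288),(490,290),(142,358),(490,358)]],0))
print('floor',np.mean([bp(260+258/6,25+327/6,.195),bp(260+372/6,25+327/6,.195)],0))
print('rail',bp(165,50.6,.159),bp(350,48.7,.159))
# hook of the gripped one: arm rows in wrist picture
print('arm top', bp(271.5,225,.305),bp(290,225,.305), bp(280,245,.305),bp(280,211,.305))
print(T[:3,3])
for i in range(3):
    p,T=cam('wrist')
    for k in ['notch','hook','pipette']:
        for d in models.landmark_of(p,k)[:1]: print(k,round(d['p'],2),W(T,d['point']))
E
```

```text
[ 0.6181 -0.1998  0.207 ]
[ 0.6155 -0.2437  0.207 ]
[ 0.6099 -0.1994  0.207 ]
[ 0.6076 -0.2438  0.207 ]
mid [ 0.6128 -0.2217  0.207 ]
floor [ 0.6135 -0.2228  0.195 ]
rail [ 0.6472 -0.0962  0.159 ] [ 0.6402 -0.2602  0.159 ]
arm top [ 0.533  -0.1881  0.305 ] [ 0.5325 -0.198   0.305 ] [ 0.521 -0.192  0.305] [ 0.5407 -0.1931  0.305 ]
[ 0.5894 -0.1959  0.4508]
notch 0.78 [ 0.611  -0.218   0.1953]
hook 0.91 [ 0.5264 -0.1888  0.3   ]
pipette 0.93 [ 0.5064 -0.1912  0.1385]
notch 0.92 [ 0.6138 -0.2176  0.193 ]
hook 0.8 [ 0.5276 -0.1924  0.3005]
pipette 0.69 [ 0.5094 -0.1886  0.135 ]
notch 0.95 [ 0.6123 -0.2181  0.1963]
hook 0.73 [ 0.5258 -0.1915  0.3015]
pipette 0.58 [ 0.5059 -0.1908  0.1384]
```

>>> jog_arm:
  plan:
    - [0,0.0249,0,0,0,-0.4,0.01]
    - [0.015,0.0249,0.01,0,0,-0.4,0.01]
    - [0.03,0.0249,0.02,0,0,-0.4,0.01]
    - [0.048,0.0249,0.03,0,0,-0.4,0.01]
    - [0.065,0.0249,0.04,0,0,-0.4,0.01]
    - [0.078,0.0249,0.043,0,0,-0.4,0.01]
    - [0.086,0.0249,0.043,0,0,-0.4,0.01]
    - [0.0873,0.0249,0.043,0,0,-0.4,0.01]
    - [0.0873,0.0249,0.043,0,0,-0.4,0.01]

```text
clock: 10.63
tool_pos: [0.592, -0.2218, 0.2764]
tool_rot: [-3.141, 0.069, 0.001]
ft_force: [-0.3, -0.5, -1.5]
gripper_width: 0.0251
grip_force: 59.7
```

```bash
python3 - <<'E'
from h import *
s=ctrl.get_state();print(s['clock'],s['ft_force'],s['gripper_width'])
mv([.5918,-.2222,.275],-.046)
p,T=cam('wrist')
for k in ['hook','notch','pipette','grip']:
    for d in models.landmark_of(p,k)[:2]: print(k,round(d['p'],2),W(T,d['point']),pix(p,T,W(T,d['point'])))
save(p,'w5.png')
im=cv2.imread('pics/w5.png')[130:330,200:360]
cv2.imwrite('pics/w5c.png',cv2.resize(im,None,fx=3,fy=3,interpolation=cv2.INTER_CUBIC))
p,T=cam('scene')
for k in ['hook','notch','pipette']:
    for d in models.landmark_of(p,k)[:2]: print(k,round(d['p'],2),W(T,d['point']),pix(p,T,W(T,d['point'])))
save(p,'s5.png')
E
```

```text
10.6333 [-0.2701 -0.4562 -1.5322] 0.02514936657892667
at [ 0.592  -0.2218  0.2764] mv [-0.0002  0.0004  0.0014] turn [-0.0085  0.0444  0.1361]
hook 0.7 [ 0.6148 -0.2189  0.2564] [275.3135 228.1048]
hook 0.43 [ 0.6143 -0.2205  0.1981] [278.9061 199.4888]
notch 0.93 [ 0.6103 -0.2195  0.1945] [277.7611 203.1765]
grip 0.59 [ 0.5938 -0.223   0.284 ] [284.9886 288.3664]
hook 0.56 [ 0.6145 -0.2242  0.2619] [218.1124 212.5745]
pipette 0.64 [ 0.613  -0.2246  0.1929] [221.838  238.0195]
pipette 0.5 [0.623  0.2883 0.0034] [429.3627 244.8143]
```

View pics/w5c.png

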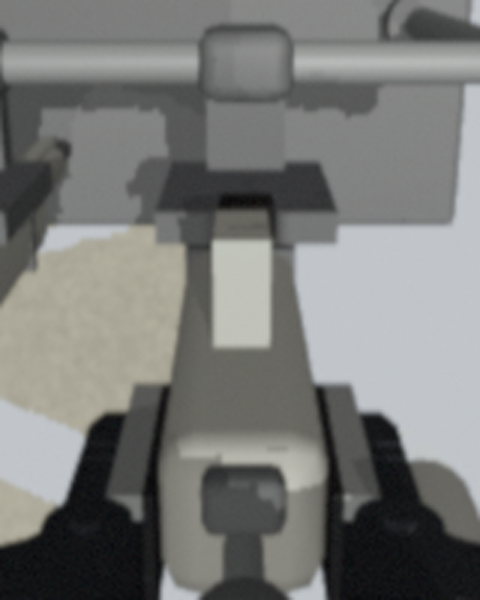

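```bash
python3 - <<'E'
from h import *
p,T=cam('wrist')
def bp(u,v,z):
    d=T[:3,:3]@np.linalg.inv(np.array(p['mtx']))@[u,v,1]; return (T[:3,3]+d*(z-T[2,3])/d[2])
c=lambda x,y,z:bp(200+x/3,130+y/3,z)
print('plate rear L R, front L R',*[c(*a,.207) for a in [(156,211),(336,211),(157,243),(336,243)]])
print('arm tip L R',c(213,239,.265),c(271,239,.265),'arm base',c(212,347,.265),c(271,347,.265))
print('rail',c(20,83,.159),c(450,81,.159),'tip bottom',c(218,207,.246),c(270,207,.246))
E
```

```text
plate rear L R, front L R [ 0.617  -0.2015  0.207 ] [ 0.6151 -0.2446  0.207 ] [ 0.609  -0.2011  0.207 ] [ 0.607  -0.2445  0.207 ]
arm tip L R [ 0.6283 -0.2176  0.265 ] [ 0.6279 -0.2276  0.265 ] arm base [ 0.6079 -0.2163  0.265 ] [ 0.6075 -0.2269  0.265 ]
rail [ 0.6425 -0.1605  0.159 ] [ 0.6375 -0.2819  0.159 ] tip bottom [ 0.6286 -0.218   0.246 ] [ 0.6281 -0.228   0.246 ]
```

>>> jog_arm:
  plan:
    - [-0.003,0.0008,0,0,0,0,0.01]
    - [-0.003,0.0008,0.004,0,0,0,0.01]
    - [-0.003,0.0008,0.012,0,0,0,0.01]
    - [-0.003,0.0008,0.02,0,0,0,0.01]
    - [-0.003,0.0008,0.028,0,0,0,0.01]
    - [-0.003,0.0008,0.034,0,0,0,0.01]
    - [-0.003,0.0008,0.04,0,0,0,0.01]
    - [-0.003,0.0008,0.044,0,0,0,0.01]
    - [-0.003,0.0008,0.047,0,0,0,0.01]
    - [-0.003,0.0008,0.049,0,0,0,0.01]
    - [-0.003,0.0008,0.049,0,0,0,0.01]

```text
clock: 12.05
tool_pos: [0.589, -0.2224, 0.2271]
tool_rot: [-3.141, 0.069, 0.001]
ft_force: [0.0, 0.1, -1.1]
gripper_width: 0.0252
grip_force: 59.8
```

```bash
python3 - <<'E'
from h import *
s=ctrl.get_state();print(s['clock'],s['ft_force'],s['wrist_torque'],s['tool_pos'])
p,T=cam('wrist');save(p,'w6.png')
im=cv2.imread('pics/w6.png')[150:330,200:360]
cv2.imwrite('pics/w6c.png',cv2.resize(im,None,fx=3.3,fy=3.3,interpolation=cv2.INTER_CUBIC))
E
```

```text
12.05 [ 0.0114  0.1191 -1.1474] [-0.0396 -0.0091  0.0731] [ 0.589  -0.2224  0.2271]
```

View pics/w6c.png

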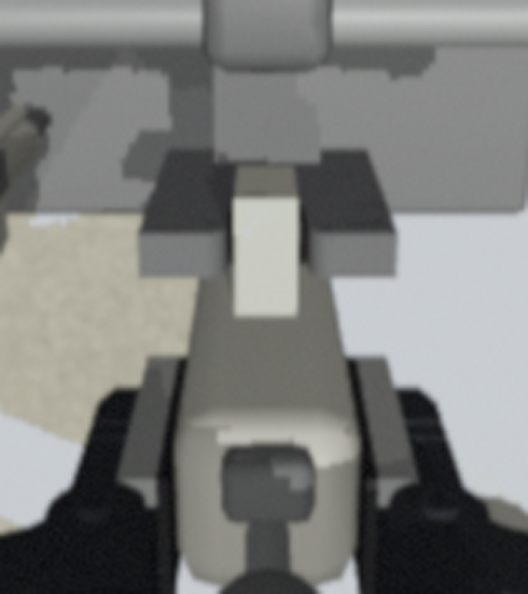

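The hook arm is centred in the notch (arm at 266, plate centre 268 in the crop), turned-down end behind the plate, no contact yet. Feel downward.

>>> jog_arm:
  plan:
    - [0,0.0002,0.001,0,0,0,0.01]
    - [0,0.0002,0.002,0,0,0,0.01]
    - [0,0.0002,0.003,0,0,0,0.01]
    - [0,0.0002,0.004,0,0,0,0.01]
    - [0,0.0002,0.005,0,0,0,0.01]
    - [0,0.0002,0.0055,0,0,0,0.01]
    - [0,0.0002,0.0055,0,0,0,0.01]

```text
clock: 12.68
tool_pos: [0.589, -0.2226, 0.2218]
tool_rot: [-3.141, 0.069, 0.0]
ft_force: [-0.2, 0.3, -1.5]
gripper_width: 0.0253
grip_force: 59.8
```

>>> jog_arm:
  plan:
    - [0,0,0.0005,0,0,0,0.01]
    - [0,0,0.001,0,0,0,0.01]
    - [0,0,0.001,0,0,0,0.01]

```text
clock: 12.93
tool_pos: [0.589, -0.2226, 0.2209]
tool_rot: [-3.141, 0.069, 0.0]
ft_force: [-0.2, 0.8, -0.9]
gripper_width: 0.0254
grip_force: 59.8
```

>>> jog_arm:
  plan:
    - [0,0,0.0005,0,0,0,0.01]
    - [0,0,0.0005,0,0,0,0.01]
    - [0,0,0.0005,0,0,0,0.01]

```text
clock: 13.18
tool_pos: [0.589, -0.2227, 0.2204]
tool_rot: [-3.141, 0.069, 0.0]
ft_force: [-0.4, -0.4, -1.3]
gripper_width: 0.0257
grip_force: 59.8
```

>>> jog_arm:
  plan:
    - [0,0,0.0005,0,0,0,0.01]
    - [0,0,0.001,0,0,0,0.01]
    - [0,0,0.001,0,0,0,0.01]

```text
clock: 13.43
tool_pos: [0.5891, -0.2227, 0.2198]
tool_rot: [3.141, -0.069, 0.0]
ft_force: [-0.7, 0.6, 0.9]
gripper_width: 0.0254
grip_force: 60.3
```

>>> jog_arm:
  plan:
    - [0,0,0.0005,0,0,0,0.01]
    - [0,0,0.0005,0,0,0,0.01]
    - [0,0,0.0005,0,0,0,0.01]

```text
clock: 13.68
tool_pos: [0.5892, -0.2227, 0.2198]
tool_rot: [3.141, -0.069, 0.001]
ft_force: [-3.7, 1.8, 5.2]
gripper_width: 0.0252
grip_force: 60.5
```

>>> jog_arm:
  plan:
    - [0,0,0.0005,0,0,0,0.01]
    - [0,0,0.0005,0,0,0,0.01]
    - [0,0,0.0005,0,0,0,0.01]

```text
clock: 13.93
tool_pos: [0.5892, -0.2227, 0.2198]
tool_rot: [3.14, -0.069, 0.001]
ft_force: [-5.0, 2.0, 7.3]
gripper_width: 0.0254
grip_force: 61.0
```

>>> jog_arm:
  plan:
    - [-0.0005,-0.0002,-0.0004,0,0,0,0.01]
    - [-0.0005,-0.0002,-0.0004,0,0,0,0.01]
    - [-0.0005,-0.0002,-0.0004,0,0,0,0.01]
    - [-0.0005,-0.0002,-0.0004,0,0,0,0.01]

```text
clock: 14.27
tool_pos: [0.5891, -0.2227, 0.2197]
tool_rot: [3.14, -0.069, 0.003]
ft_force: [-0.5, 0.2, 5.2]
gripper_width: 0.0251
grip_force: 60.6
```

```bash
python3 - <<'E'
from h import *
for i in range(2):
    s=ctrl.get_state();print(s['clock'],s['ft_force'],s['wrist_torque'],s['tool_pos'])
    p,T=cam('wrist')
    for k in ['hook','notch','pipette','holder']:
        for d in models.landmark_of(p,k)[:1]: print(k,round(d['p'],2),W(T,d['point']))
save(p,'w7.png')
p,T=cam('scene');save(p,'s7.png')
for k in ['hook','pipette','hung_a']:
    for d in models.landmark_of(p,k)[:2]: print(k,round(d['p'],2),W(T,d['point']))
a=cv2.imread('pics/w7.png')[150:330,200:360];b=p['color'][180:300,180:320,::-1]
f=lambda i:cv2.resize(i,(400,440),interpolation=cv2.INTER_CUBIC)
cv2.imwrite('pics/c7.png',np.hstack([f(a),f(b)]))
E
```

```text
14.2667 [-0.5485  0.202   5.199 ] [ 0.1203  0.0699 -0.0073] [ 0.5891 -0.2227  0.2197]
hook 0.91 [ 0.6098 -0.2216  0.2019]
notch 0.94 [ 0.6151 -0.219   0.1935]
holder 0.77 [ 0.6063 -0.2273  0.1963]
14.5167 [-2.0762  0.8621  5.5581] [0.1279 0.0868 0.0173] [ 0.5891 -0.2227  0.2197]
hook 0.78 [ 0.6089 -0.221   0.1993]
notch 0.76 [ 0.6117 -0.2182  0.196 ]
holder 0.64 [ 0.6074 -0.2244  0.1929]
hook 0.72 [ 0.6116 -0.2246  0.198 ]
hook 0.56 [ 0.5887 -0.2215  0.223 ]
pipette 0.93 [ 0.5972 -0.2255  0.0385]
hung_a 0.98 [ 0.5977 -0.1401  0.031 ]
hung_a 0.85 [ 0.6001 -0.0605  0.0291]
```

View pics/c7.png

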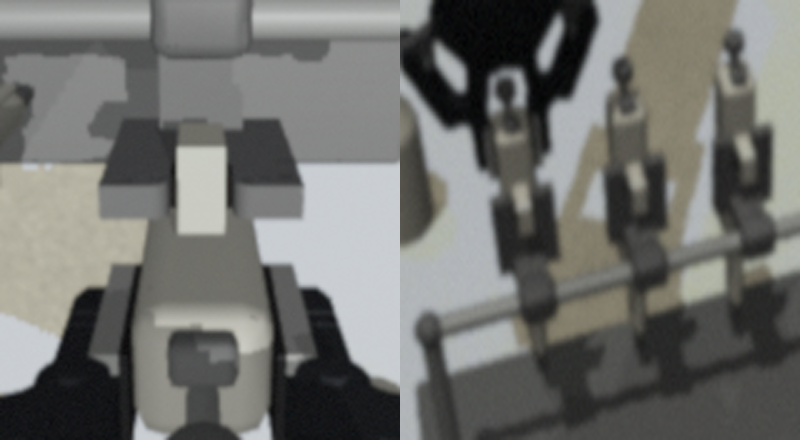

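Arm sits in the notch, resting about 6 mm above the moulded floor (thick lining). Now unload a bit and slide back until the handle touches the backplate.

>>> jog_arm:
  plan:
    - [0,0,-0.0005,0,0,0,0.01]
    - [0.0005,0,-0.0005,0,0,0,0.01]
    - [0.001,0,-0.0005,0,0,0,0.01]
    - [0.001,0,-0.0005,0,0,0,0.01]

```text
clock: 15.3
tool_pos: [0.5893, -0.2227, 0.2198]
tool_rot: [3.14, -0.069, -0.002]
ft_force: [-4.0, 0.7, 7.8]
gripper_width: 0.0255
grip_force: 60.8
```

>>> jog_arm:
  plan:
    - [0.0005,0,0,0,0,0,0.01]
    - [0.0005,0,0,0,0,0,0.01]
    - [0.0005,0,0,0,0,0,0.01]

```text
clock: 15.55
tool_pos: [0.5897, -0.2228, 0.2198]
tool_rot: [3.14, -0.069, -0.002]
ft_force: [-5.0, 0.5, 6.8]
gripper_width: 0.0255
grip_force: 60.8
```

>>> jog_arm:
  plan:
    - [0,0,-0.0008,0,0,0,0.01]
    - [0,0,-0.0008,0,0,0,0.01]
    - [0,0,-0.0008,0,0,0,0.01]

```text
clock: 15.8
tool_pos: [0.5898, -0.2226, 0.2198]
tool_rot: [3.141, -0.069, -0.001]
ft_force: [-2.0, -1.1, 2.3]
gripper_width: 0.0254
grip_force: 60.3
```

>>> jog_arm:
  plan:
    - [0,0,0,0,0,0,0.01]
    - [0,0,0,0,0,0,0.01]
    - [0,0,0,0,0,0,0.01]

```text
clock: 16.05
tool_pos: [0.59, -0.2225, 0.2198]
tool_rot: [-3.141, 0.069, 0.0]
ft_force: [-1.2, -0.7, 0.6]
gripper_width: 0.0258
grip_force: 60.3
```

>>> jog_arm:
  plan:
    - [0.0004,0,0,0,0,0,0.01]
    - [0.0008,0,0,0,0,0,0.01]
    - [0.0008,0,0,0,0,0,0.01]
    - [0.0008,0,0,0,0,0,0.01]

```text
clock: 16.38
tool_pos: [0.5908, -0.2224, 0.2199]
tool_rot: [-3.14, 0.069, 0.0]
ft_force: [-0.5, 0.1, -1.4]
gripper_width: 0.025
grip_force: 60.2
```

>>> jog_arm:
  plan:
    - [0.0004,0,0,0,0,0,0.01]
    - [0.0006,0,0,0,0,0,0.01]
    - [0.0006,0,0,0,0,0,0.01]
    - [0.0006,0,0,0,0,0,0.01]

```text
clock: 16.72
tool_pos: [0.5914, -0.2224, 0.2199]
tool_rot: [-3.14, 0.069, 0.001]
ft_force: [0.2, 0.7, -0.2]
gripper_width: 0.0255
grip_force: 60.1
```

>>> jog_arm:
  plan:
    - [0.0004,0,0,0,0,0,0.01]
    - [0.0007,0,0,0,0,0,0.01]
    - [0.0007,0,0,0,0,0,0.01]

```text
clock: 16.97
tool_pos: [0.5915, -0.2224, 0.2199]
tool_rot: [-3.14, 0.069, 0.003]
ft_force: [-3.6, 0.5, 0.8]
gripper_width: 0.0252
grip_force: 60.1
```

>>> jog_arm:
  plan:
    - [0.0004,0,0,0,0,0,0.01]
    - [0.0006,0,0,0,0,0,0.01]
    - [0.0006,0,0,0,0,0,0.01]

```text
clock: 17.22
tool_pos: [0.5917, -0.2224, 0.22]
tool_rot: [-3.14, 0.069, 0.005]
ft_force: [-7.5, 1.9, 2.4]
gripper_width: 0.0254
grip_force: 60.2
```

>>> jog_arm:
  plan:
    - [0.0004,0,0,0,0,0,0.01]
    - [0.0004,0,0,0,0,0,0.01]
    - [0.0004,0,0,0,0,0,0.01]

```text
clock: 17.47
tool_pos: [0.5917, -0.2224, 0.2199]
tool_rot: [-3.14, 0.069, 0.007]
ft_force: [-7.8, 2.2, 3.0]
gripper_width: 0.0252
grip_force: 60.3
```

Backplate reached at x=0.5915. Ease x off, then tug down.

>>> jog_arm:
  plan:
    - [-0.0011,0,0,0,0,0,0.01]
    - [-0.0011,0,0,0,0,0,0.01]
    - [-0.0011,0,0,0,0,0,0.01]

```text
clock: 17.72
tool_pos: [0.5915, -0.2224, 0.2199]
tool_rot: [-3.14, 0.069, 0.002]
ft_force: [-5.0, 0.5, 1.0]
gripper_width: 0.0253
grip_force: 60.0
```

>>> jog_arm:
  plan:
    - [0,0,0.0004,0,0,0,0.01]
    - [0,0,0.0004,0,0,0,0.01]

```text
clock: 17.88
tool_pos: [0.5916, -0.2224, 0.2199]
tool_rot: [-3.14, 0.069, 0.003]
ft_force: [-6.2, 1.3, 2.9]
gripper_width: 0.0253
grip_force: 60.4
```

>>> jog_arm:
  plan:
    - [0,0,0.0003,0,0,0,0.01]
    - [0,0,0.0003,0,0,0,0.01]

```text
clock: 18.05
tool_pos: [0.5916, -0.2224, 0.2199]
tool_rot: [-3.14, 0.069, 0.003]
ft_force: [-8.0, 1.9, 3.3]
gripper_width: 0.025
grip_force: 60.5
```

>>> jog_arm:
  plan:
    - [-0.0008,0,0.0002,0,0,0,0.01]
    - [-0.0008,0,0.0002,0,0,0,0.01]
    - [-0.0008,0,0.0002,0,0,0,0.01]

```text
clock: 18.3
tool_pos: [0.5914, -0.2224, 0.2198]
tool_rot: [-3.141, 0.069, -0.001]
ft_force: [-4.2, 2.7, 6.1]
gripper_width: 0.0255
grip_force: 60.5
```

>>> jog_arm:
  plan:
    - [0,0,0.0002,0,0,0,0.01]
    - [0,0,0.0002,0,0,0,0.01]

```text
clock: 18.47
tool_pos: [0.5915, -0.2224, 0.2199]
tool_rot: [-3.141, 0.069, -0.001]
ft_force: [-5.4, 2.5, 4.3]
gripper_width: 0.0255
grip_force: 60.6
```

>>> jog_arm:
  plan:
    - [0,0,0,0,0,0,0.01]
    - [0,0,0,0,0,0,0.01]

```text
clock: 18.63
tool_pos: [0.5915, -0.2224, 0.2198]
tool_rot: [-3.141, 0.069, -0.001]
ft_force: [-5.0, 2.6, 5.9]
gripper_width: 0.0255
grip_force: 60.6
```

>>> jog_arm:
  plan:
    - [-0.0006,-0.0002,0.0003,0,0,0,0.01]
    - [-0.0006,-0.0002,0.0003,0,0,0,0.01]
    - [-0.0006,-0.0002,0.0003,0,0,0,0.01]

```text
clock: 18.88
tool_pos: [0.5913, -0.2224, 0.2198]
tool_rot: [3.14, -0.069, 0.003]
ft_force: [-3.1, 3.3, 5.4]
gripper_width: 0.0254
grip_force: 60.6
```

>>> jog_arm:
  plan:
    - [0,0,0.0001,0,0,0,0.01]
    - [0,0,0.0001,0,0,0,0.01]
    - [0,0,0.0001,0,0,0,0.01]

```text
clock: 19.13
tool_pos: [0.5913, -0.2224, 0.2198]
tool_rot: [3.14, -0.069, 0.003]
ft_force: [-3.4, 2.1, 5.9]
gripper_width: 0.0253
grip_force: 60.6
```

>>> jog_arm:
  plan:
    - [0,-0.0002,0.0004,0,0,0,0.01]
    - [0,-0.0002,0.0004,0,0,0,0.01]
    - [0,-0.0002,0.0004,0,0,0,0.01]

```text
clock: 19.38
tool_pos: [0.5914, -0.2224, 0.2198]
tool_rot: [3.14, -0.069, 0.003]
ft_force: [-4.6, 1.7, 8.0]
gripper_width: 0.0253
grip_force: 60.9
```

>>> jog_arm:
  plan:
    - [0,0,0.0001,0,0,0,0.01]
    - [0,0,0.0001,0,0,0,0.01]
    - [0,0,0.0001,0,0,0,0.01]

```text
clock: 19.63
tool_pos: [0.5913, -0.2224, 0.2198]
tool_rot: [3.14, -0.069, 0.003]
ft_force: [-4.2, 1.4, 7.1]
gripper_width: 0.025
grip_force: 60.9
```

>>> jog_arm:
  plan:
    - [-0.0002,0,0.0002,0,0,0,0.01]
    - [-0.0002,0,0.0002,0,0,0,0.01]
    - [-0.0002,0,0.0002,0,0,0,0.01]

```text
clock: 19.88
tool_pos: [0.5913, -0.2224, 0.2198]
tool_rot: [3.14, -0.069, 0.004]
ft_force: [-4.1, 2.9, 8.2]
gripper_width: 0.0255
grip_force: 61.0
```

>>> jog_arm:
  plan:
    - [0,0,0,0,0,0,0.01]
    - [0,0,0,0,0,0,0.01]

```text
clock: 20.05
tool_pos: [0.5913, -0.2224, 0.2198]
tool_rot: [3.14, -0.069, 0.004]
ft_force: [-3.7, 2.5, 6.9]
gripper_width: 0.0257
grip_force: 61.0
```

>>> jog_arm:
  plan:
    - [0,-0.0002,0.0003,0,0,0,0.01]
    - [0,-0.0002,0.0003,0,0,0,0.01]
    - [0,-0.0002,0.0003,0,0,0,0.01]

```text
clock: 20.3
tool_pos: [0.5913, -0.2224, 0.2197]
tool_rot: [3.139, -0.069, 0.004]
ft_force: [-4.8, 2.0, 8.5]
gripper_width: 0.0249
grip_force: 61.1
```

>>> jog_arm:
  plan:
    - [0,0,0,0,0,0,0.01]
    - [0,0,0,0,0,0,0.01]

```text
clock: 20.47
tool_pos: [0.5914, -0.2224, 0.2197]
tool_rot: [3.139, -0.069, 0.004]
ft_force: [-4.6, 2.1, 8.5]
gripper_width: 0.0251
grip_force: 61.1
```

>>> jog_arm:
  plan:
    - [0,0,0.0002,0,0,0,0.01]
    - [0,0,0.0002,0,0,0,0.01]
    - [0,0,0.0002,0,0,0,0.01]
    - [0,0,0.0002,0,0,0,0.01]

```text
clock: 20.8
tool_pos: [0.5913, -0.2224, 0.2197]
tool_rot: [3.139, -0.069, 0.004]
ft_force: [-5.6, 2.0, 10.0]
gripper_width: 0.0254
grip_force: 61.2
```

>>> jog_arm:
  plan:
    - [0,0,0,0,0,0,0.01]
    - [0,0,0,0,0,0,0.01]
    - [0,0,0,0,0,0,0.01]
    - [0,0,0,0,0,0,0.01]

```text
clock: 21.13
tool_pos: [0.5913, -0.2224, 0.2197]
tool_rot: [3.139, -0.069, 0.004]
ft_force: [-5.1, 2.8, 10.0]
gripper_width: 0.0254
grip_force: 61.2
```

>>> jog_arm:
  plan:
    - [0,0,0,0,0,0,0.01]
    - [0,0,0,0,0,0,0.01]
    - [0,0,0,0,0,0,0.01]
    - [0,0,0,0,0,0,0.01]

```text
clock: 21.47
tool_pos: [0.5914, -0.2224, 0.2198]
tool_rot: [3.139, -0.069, 0.004]
ft_force: [-5.5, 2.1, 9.6]
gripper_width: 0.0252
grip_force: 61.2
```

>>> jog_arm:
  plan:
    - [0,0,0,0,0,0,0.01]
    - [0,0,0,0,0,0,0.01]
    - [0,0,0,0,0,0,0.01]
    - [0,0,0,0,0,0,0.01]

```text
clock: 21.8
tool_pos: [0.5913, -0.2224, 0.2198]
tool_rot: [3.139, -0.069, 0.004]
ft_force: [-5.3, 1.9, 10.0]
gripper_width: 0.0251
grip_force: 61.2
```

>>> jog_arm:
  plan:
    - [0,0,-0.0004,0,0,0,0.01]
    - [0,-0.0001,-0.0008,0,0,0,0.01]
    - [0,-0.0001,-0.001,0,0,0,0.01]
    - [0,-0.0001,-0.001,0,0,0,0.01]

```text
clock: 22.13
tool_pos: [0.5913, -0.2224, 0.2198]
tool_rot: [3.139, -0.069, 0.004]
ft_force: [-2.5, 0.9, 6.1]
gripper_width: 0.0253
grip_force: 60.8
```

>>> jog_arm:
  plan:
    - [0,0,-0.0006,0,0,0,0.01]
    - [0,0,-0.001,0,0,0,0.01]
    - [0,0,-0.001,0,0,0,0.01]
    - [0,0,-0.001,0,0,0,0.01]

```text
clock: 22.47
tool_pos: [0.5912, -0.2223, 0.2197]
tool_rot: [3.14, -0.069, 0.004]
ft_force: [1.3, -1.6, 2.5]
gripper_width: 0.025
grip_force: 60.3
```

>>> jog_arm:
  plan:
    - [0.0003,-0.0001,-0.0004,0,0,0,0.01]
    - [0.0003,-0.0001,-0.0004,0,0,0,0.01]
    - [0.0003,-0.0001,-0.0004,0,0,0,0.01]

```text
clock: 22.72
tool_pos: [0.5909, -0.2219, 0.2198]
tool_rot: [3.141, -0.069, 0.001]
ft_force: [1.5, -2.2, 1.8]
gripper_width: 0.0253
grip_force: 60.2
```

>>> jog_arm:
  plan:
    - [0,0,0,0,0,0,0.028]
    - [0,0,0,0,0,0,0.03]
    - [0,0,0,0,0,0,0.034]
    - [0,0,0,0,0,0,0.038]
    - [0,0,0,0,0,0,0.042]
    - [0,0,0,0,0,0,0.046]
    - [0,0,0,0,0,0,0.05]
    - [0,0,0,0,0,0,0.05]

```text
clock: 23.38
tool_pos: [0.5908, -0.2217, 0.2198]
tool_rot: [-3.141, 0.069, 0.0]
ft_force: [-0.9, -0.3, 0.1]
gripper_width: 0.05
grip_force: 0.0
```

```bash
python3 - <<'E'
from h import *
s=ctrl.get_state();print(s['clock'],s['ft_force'],s['tool_pos'],s['gripper_width'])
p,T=cam('wrist');q,Tq=cam('scene');save(p,'w8.png')
for k in ['hook','pipette']:
  for a,b in((p,T),(q,Tq)):
    for d in models.landmark_of(a,k)[:3]: print(k,round(d['p'],2),W(b,d['point']))
a=cv2.imread('pics/w8.png')[150:330,200:360];b=q['color'][180:300,180:320,::-1]
f=lambda i:cv2.resize(i,(400,440),interpolation=cv2.INTER_CUBIC)
cv2.imwrite('pics/c8.png',np.hstack([f(a),f(b)]))
E
```

```text
23.3833 [-0.8968 -0.3072  0.1426] [ 0.5908 -0.2217  0.2198] 0.05003605688069152
hook 0.79 [ 0.61   -0.2203  0.2006]
hook 0.74 [ 0.6136 -0.2217  0.2047]
hook 0.68 [ 0.5034 -0.4469  0.0027]
pipette 0.76 [ 0.5983 -0.2234  0.0378]
```

View pics/c8.png

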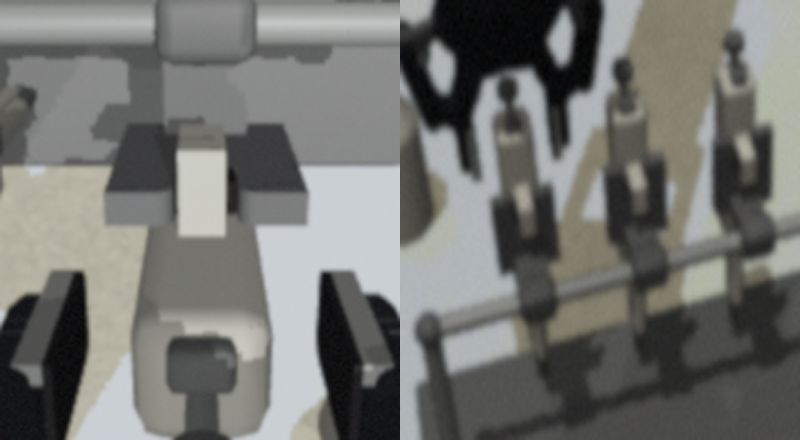

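The fingers are free and the pipette hangs upright with its hook arm in the notch, like its neighbours. Withdraw straight up.

>>> jog_arm:
  plan:
    - [0,0,-0.008,0,0,0,0.05]
    - [0,0,-0.025,0,0,0,0.05]
    - [0,0,-0.05,0,0,0,0.05]
    - [0,0,-0.08,0,0,0,0.05]
    - [0,0,-0.11,0,0,0,0.05]
    - [-0.02,0,-0.13,0,0,0,0.05]
    - [-0.05,0,-0.14,0,0,0,0.05]
    - [-0.07,0,-0.14,0,0,0,0.05]
    - [-0.07,0,-0.14,0,0,0,0.05]
    - [-0.07,0,-0.14,0,0,0,0.05]
    - [-0.07,0,-0.14,0,0,0,0.05]
    - [-0.07,0,-0.14,0,0,0,0.05]

```text
clock: 24.68
tool_pos: [0.5213, -0.2186, 0.3596]
tool_rot: [-3.141, 0.068, 0.001]
ft_force: [0.4, 0.4, -0.4]
gripper_width: 0.0499
grip_force: 0.0
```

```bash
python3 - <<'E'
from h import *
s=ctrl.get_state();print(s['clock'],s['ft_force'],s['tool_pos'])
for n in ['wrist','scene']:
    p,T=cam(n)
    for k in ['pipette','hook','hung_a']:
        for d in models.landmark_of(p,k)[:3]: print(n,k,round(d['p'],2),W(T,d['point']))
    save(p,n+'9.png')
E
```

```text
24.6833 [ 0.4463  0.3629 -0.4375] [ 0.5213 -0.2186  0.3596]
wrist pipette 0.77 [ 0.5966 -0.2212  0.0371]
wrist hook 0.82 [ 0.6101 -0.2226  0.203 ]
wrist hung_a 0.86 [ 0.5929 -0.1426  0.0327]
scene pipette 0.89 [ 0.5965 -0.2226  0.0392]
scene hook 0.73 [ 0.6109 -0.2246  0.2012]
scene hung_a 0.76 [ 0.5998 -0.0623  0.0295]
scene hung_a 0.67 [ 0.5949 -0.1406  0.0317]
scene hung_a 0.45 [ 0.5876 -0.2203  0.2244]
```

View pics/wrist9.png

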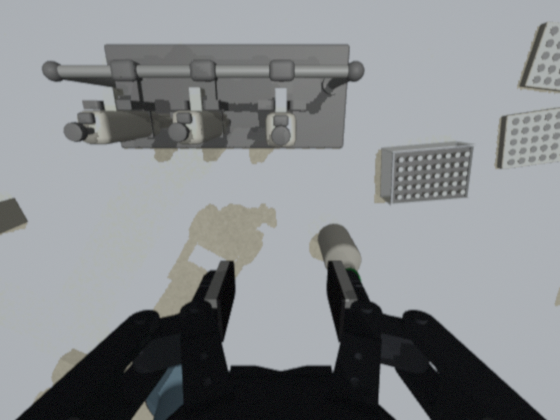

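The pipette hangs at (281,120) in the third holder, in line with the other two; the robot is clear of everything.

```bash
python3 -c "
from station import job_done
print(job_done())"
```

```text
the job is handed in; nothing more can be done
None
```

The pipette now hangs upright by its hook in the empty holder; I tugged it down at about 10 N for over a second, then released it and moved the arm clear, and handed the job in at about 25 s.

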